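# Turn the sample feeder's loading port up

### The arm

A 7-joint arm with a two-finger parallel gripper is mounted at the origin on the work surface. World frame = base frame: x ahead of the robot, y to its left, z up, the work surface at z = 0. Lengths are in m, angles in degrees, forces in N, time in s.
With the tool pointing down it reaches from about 0.425 to 0.875 m from the base axis. Payload 4.7 kg.
Tool frame: the origin (TCP) lies midway between the tips of the shut fingers; the grasp point (between the pads) lies 19 mm behind it; y points along the fingers, x is the direction in which the jaws open and shut, and the axes are right-handed (so a half turn about y gives the same grasp; the last joint's range is limited). The gripper opens to 87 mm and grips with 3 to 60 N. Pads are 19 mm wide; open, the fingers measure 117 mm over their backs; the gripper's body (75 mm by 190 mm) begins 51 mm behind the grasp point.
Start: joints at [-71.729, 18.392, -4.016, 83.108, 1.295, 78.541, -3.26], TCP at [0.195, 0.62, 0.223] pointing down, gripper open.
Joint ranges: [-163.93, 163.93], [-17.29, 119.83], [-79.2, 71.16], [3.27, 140.29], [-89.18, 269.18], [5.43, 117.66], [-154.24, 154.24]. Speed limits (degrees/s): [147.25, 147.25, 180, 180, 180, 180, 180].

### API

Orientations are given as [roll, pitch, yaw] about the fixed x, y, z axes, in that order (R = Rz(yaw) Ry(pitch) Rx(roll)).
In Python, from cell import env gives the robot as it stands.
- The arm moves only by the tool carry_out, never from a script. Its argument "targets" is a list of rows, each a list of 2 entries, a list of its own where there are three numbers: the shift along the tool's x, y, z in mm, then the turn, a rotation vector about the tool's x, y, z in degrees. A call has 1 to 12 rows; each row shifts and turns the commanded pose from where the row before left it, along the tool's axes as they then stand; what a row does not reach is not made up. A row lasts 1/10 s, in which the tool goes at most 50 mm and 8.59 degrees, less where a joint would pass 70% of its speed; a pose out of reach is approached as far as the arm can. A call with a gripper value outside its range is refused whole. "jaw" is the opening, from 0 (shut) to 1 (fully open), set as the call begins (left out, the last holds). The fingers move at their own pace and stop on an object; "squeeze" is the grip in N (left out, the last holds). Time passes only in rows, so rows that do not move let the fingers close. It gives the time, the measured TCP pose, the force and the opening at its end, in the units of the state.
- env.get_obs(): the state, without advancing time (a new reading comes with each control period).
- env.read_camera(name): name is "scene" or "side" or "wrist"; returns the picture (480x640x3 uint8, red, green, blue); there is no depth.
- env.get_calibration(name): a dict with "fx", "fy", "cx", "cy" (pixels), "D" ([k1, k2, p1, p2, k3] as OpenCV has them; the pictures are not rectified), "R" (3x3) and "t" (3): a world point X has camera coordinates R X + t; the wrist camera has in their place "hand_eye" (4x4, takes a point from camera to tool coordinates, whose origin is the TCP and whose axes are the tool frame's). Camera axes: x right, y down, z forward; pixel columns grow to the right and rows downward; lengths in m; the calibration is good to about 2 mm. A picture is of the moment at which its call begins: read the wrist's pose just before it. get_calibration takes no time and is no camera call.
- env.sign_off(): hands the job in, once; it reports no verdict.
Trained networks look in the newest picture that a camera, given by its name, has taken for a name from the list of things; names that differ only in an ending like _2 or _b are one class to them, and where a whole thing is asked for, a point or a joint stands for the part that bears it (a point fixed in the world has none). Each returns a list of dicts, best first, with "p" (0 to 1); they miss things now and then, are a little off and sometimes report something else, mostly with a low value. They report only what shows in the picture. A call takes as long as a camera call.
- env.outline_of(camera, label): "mask" (480x640 bool, what is visible of it) and "xy" ([column, row] in pixels, amid what is visible of it).
The state is a dict: "time_s": time; "qpos": joint angles; "joint_velocities": joint speeds; "effort": joint torques, N m; "tool_pos": TCP position; "tool_rot": TCP orientation; "force": force on the tool from outside, world axes, zero at the start; "wrist_torque": the same for the moment, N m; "grip_width": finger opening in m.
Only numpy, scipy, OpenCV 4.12 (cv2) and the standard library are available. Lean on these libraries where they do the work, as an engineer would, in place of code of your own. Each camera call takes 0.05 s, during which the arm holds its last target.

### The job

Two sample feeders stand on the bench, each with a drum held between two centres. Turn the drum of the blue feeder by its black-sleeved pin until the black mark line with the pin and the loading port faces straight up, and let go; leave the drum of the yellow feeder as it is.

Things in the scene. Friction and masses are not known exactly. Their poses are not given: they have to be found in the camera images.
- blue_feeder: Feeder to work on, fixed: blue base 90 x 200 x 14 mm, two blue posts (40 x 16 mm, 111 mm high, 84 mm either side of the middle), between them on steel centres an aluminium drum 60 mm in diameter, 94 mm long, with blue 66 mm end discs. Origin: centre of the base's underside, on the bench; z up, y along the drum's axis, which is level and 95 mm above the origin; x across the drum.
- blue_drum (a joint): Angle of the blue drum (rad). 0: pin, black 10 mm mark line along the drum and steel loading port (24 mm wide, 30 mm from the pin towards the feeder's +y), all on one side of the drum, face straight up. Positive: they lean towards the feeder's +x, as at the start. Turns stiffly (0.07 N m, 1 to 1.5 N at the pin), stays where left; stops at -1.65 and 1.65.
- blue_pin (a point): Grip point on the blue drum's turning pin, which sticks straight out of the middle of the drum: black sleeve 14 mm in diameter, from 46 to 80 mm (the pin's end) from the drum's axis. The point is on the pin's centre line 63 mm from the axis; z points outwards along the pin, y along the drum's axis. The port beside the pin is lower: its top is 38 mm from the axis.
- yellow_pin (a point): The same point on the turning pin of the other feeder, of the same build but yellow, fixed elsewhere on the bench with its drum at another angle. To be left alone.

How it is judged (in metres and radians):
At the end, for the whole second after the job is handed in: The blue drum's pin, mark and port point straight up within 11 degrees (0.19 rad), the drum is at rest, and the yellow drum's pin is within 10 mm of where it started (value of joint blue_drum between -0.19 and 0.19 rad and velocity of joint blue_drum between -0.05 and 0.05 rad/s and distance of yellow_pin from where it was at the start of the episode below 0.01 m); the robot touches nothing.
It fails at once if the yellow feeder's drum was turned (its pin moved 10 mm or more) (distance of yellow_pin from where it was at the start of the episode above 0.01 m).
It also fails if it takes over 32 s, if anything falls off the work surface, if the arm or the gripper's body presses on something with over 40 N, if the wrist force passes 120 N, or if a joint passes its speed limit or range.

## Working session

There is one attempt and no reset: what is moved stays moved. The work goes in short steps, Python scripts to look and compute and a tool call to move; the robot and the scene stay as the last step left them, time stands still between calls to the robot, and variables do not carry over. Pictures are saved under pics/ and viewed, and the job is handed in when it is done.

Besides the shell and the picture viewer there is one more tool, called after "Call:" as a command line: name --argument value ..., lists and objects as JSON in quotes. carry_out: Moves the arm, as the interface text tells. Its arguments: {"type":"object","properties":{"targets":{"type":"array","items":{"type":"array"}},"jaw":{"type":"number"},"squeeze":{"type":"number"}},"required":["targets"]}

```bash
ls; mkdir -p pics; python3 - <<'E'
from cell import env
import cv2,numpy as np
np.set_printoptions(precision=4,suppress=True)
o=env.get_obs();print({k:np.round(v,4) for k,v in o.items()})
for n in ["scene","side"]:
    im=env.read_camera(n);cv2.imwrite(f"pics/{n}0.png",im[:,:,::-1]);
    c=env.get_calibration(n);print(n,c)
    for l in ["blue_feeder","blue_drum","blue_pin","yellow_pin"]:
        r=env.outline_of(n,l);print(l,[(round(d["p"],2),np.round(d["xy"]),int(d["mask"].sum())) for d in r])
print(env.get_calibration("wrist"))
print(env.get_obs()["time_s"])
E
```

```text
pics
{'time_s': np.float64(0.0), 'qpos': array([-71.7281,  18.4396,  -4.0146,  83.1741,   1.2953,  78.5416,
        -3.2591]), 'joint_velocities': array([-0.0455, -0.059 , -0.0456,  0.0699,  0.0119,  0.0908, -0.0598]), 'effort': array([  0.0001, -49.1285,  -0.4034, -31.2537,  -0.0639,   0.0434,
         0.0002]), 'tool_pos': array([0.195 , 0.6195, 0.2215]), 'tool_rot': array([-90.0063,   0.1101,  72.538 ]), 'force': array([-0.4516, -0.2553, -0.3049]), 'wrist_torque': array([-0.015 ,  0.0378,  0.0116]), 'grip_width': np.float64(0.0872)}
scene {'fx': 487.0553917977559, 'fy': 487.0553917977559, 'cx': 310.86171310238444, 'cy': 235.83007572416074, 'D': array([-0.1283,  0.    ,  0.    ,  0.    ,  0.    ]), 'R': array([[-0.4472,  0.8944,  0.0086],
       [ 0.7011,  0.3565, -0.6175],
       [-0.5553, -0.2701, -0.7865]]), 't': array([ 0.2275, -0.2969,  1.231 ])}
blue_feeder [(0.59, array([397., 283.]), 7099)]
blue_drum [(0.73, array([396., 264.]), 2533)]
blue_pin [(0.88, array([398., 265.]), 2401)]
yellow_pin [(0.73, array([216., 179.]), 2056)]
side {'fx': 475.655093135315, 'fy': 475.655093135315, 'cx': 319.3229929718137, 'cy': 240.83856031398506, 'D': array([-0.0908,  0.    ,  0.    ,  0.    ,  0.    ]), 'R': array([[ 0.9196, -0.3928, -0.0054],
       [-0.2255, -0.5167, -0.8259],
       [ 0.3216,  0.7608, -0.5637]]), 't': array([-0.4725,  0.2278,  0.5851])}
blue_feeder [(0.73, array([274., 240.]), 5114)]
blue_drum [(0.92, array([272., 203.]), 1908)]
blue_pin [(0.61, array([274., 205.]), 2000)]
yellow_pin [(0.83, array([365., 390.]), 6297)]
{'fx': 371.22257639351164, 'fy': 371.22257639351164, 'cx': 313.7699690567153, 'cy': 240.2440050788129, 'D': array([0.0253, 0.    , 0.    , 0.    , 0.    ]), 'hand_eye': array([[ 1.    , -0.0008, -0.0006,  0.0006],
       [ 0.0003, -0.2886,  0.9575, -0.1621],
       [-0.0009, -0.9575, -0.2886,  0.0791],
       [ 0.    ,  0.    ,  0.    ,  1.    ]])}
0.5
```

View pics/scene0.png

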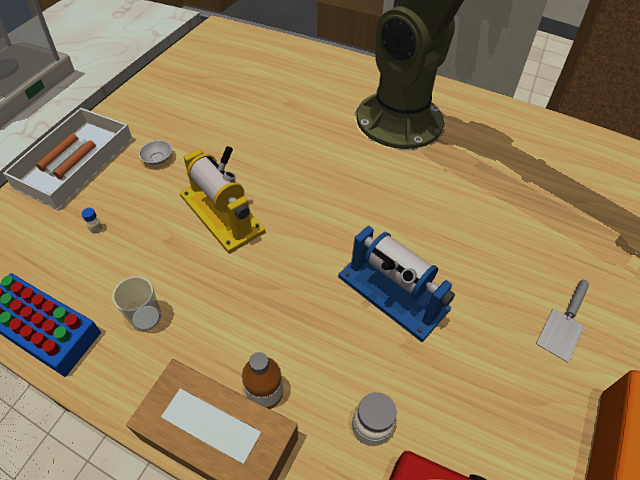

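View pics/side0.png

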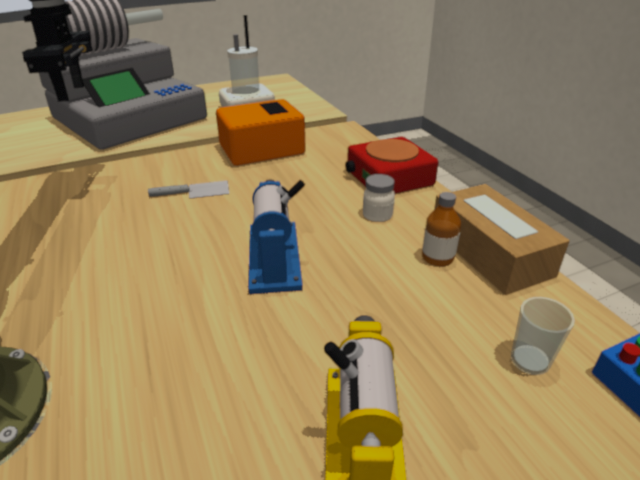

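```bash
python3 - <<'E'
import cv2
a=cv2.imread("pics/scene0.png");cv2.imwrite("pics/scene0c.png",cv2.resize(a[200:360,320:500],None,fx=4.2,fy=3.7))
a=cv2.imread("pics/side0.png");cv2.imwrite("pics/side0c.png",cv2.resize(a[150:300,190:370],None,fx=4.2,fy=3.7))
E
```

```text
(no output)
```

View crops.

View pics/scene0c.png

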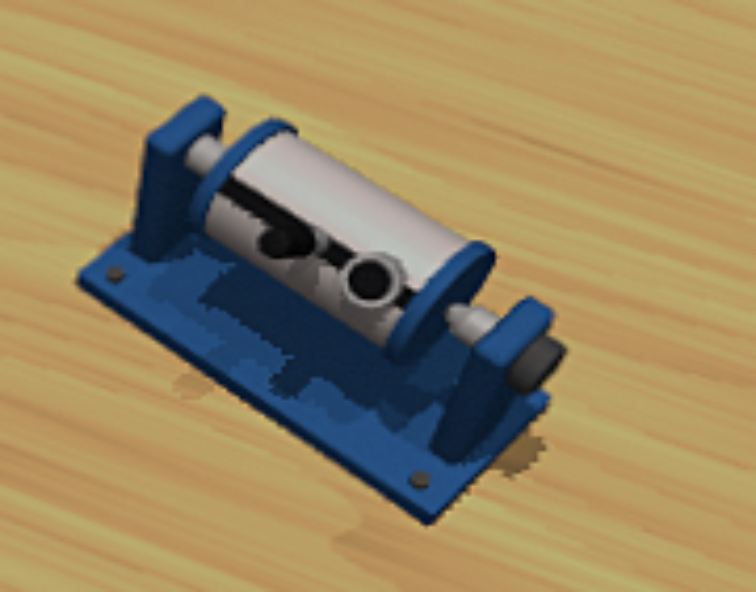

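View pics/side0c.png

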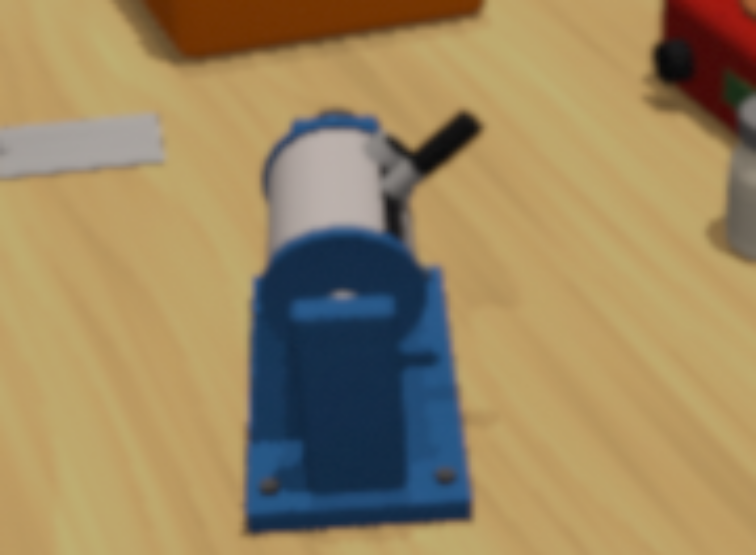

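```bash
cat > h.py <<'E'
import numpy as np,cv2
from cell import env
def proj(n,P):
    c=env.get_calibration(n);K=np.array([[c["fx"],0,c["cx"]],[0,c["fy"],c["cy"]],[0,0,1.]])
    return cv2.projectPoints(np.asarray(P,float).reshape(-1,1,3),cv2.Rodrigues(c["R"])[0],np.asarray(c["t"],float),K,c["D"])[0][:,0]
def world(p,L):
    c,s=np.cos(p[2]),np.sin(p[2]);L=np.asarray(L,float)
    return np.c_[p[0]+c*L[:,0]-s*L[:,1],p[1]+s*L[:,0]+c*L[:,1],L[:,2]]
def rad(a,r,y): return [r*np.sin(a),y,.095+r*np.cos(a)]
E
python3 - <<'E'
from h import *
from scipy.optimize import least_squares
np.set_printoptions(precision=4,suppress=True)
sc=[(339,274.3),(422.4,341.1),(450.5,308.1),(384.8,266.2),(408.1,275.7)]
si=[(249,293.2),(301.4,290),(301.9,183)]
def f(p):
    a=p[3]
    A=proj("scene",world(p,[[.045,-.1,.014],[.045,.1,0],[-.045,.1,.014],rad(a,.08,0),rad(a,.038,.03)]))-sc
    B=proj("side",world(p,[[-.045,-.1,0],[.045,-.1,0],rad(a,.08,0)]))-si
    return np.r_[A.ravel(),B.ravel()]
for y0 in (0,1,2,3,4,5):
    r=least_squares(f,[.6,.0,y0,.8],x_scale=[.1,.1,1,1]);print(r.cost,r.x)
    if y0==0 or r.cost<b.cost:b=r
print(b.x,np.degrees(b.x[2:]));print(b.fun.reshape(-1,2))
np.save("fit.npy",b.x)
print(world(b.x,[rad(b.x[3],.063,0),rad(0,.063,0)]))
for n in["scene","side"]:
    c=env.get_calibration(n);print(-c["R"].T@c["t"])
E
```

```text
8.50211969862024 [ 0.4942  0.1666 -0.3014  0.7959]
8.502119698603602 [ 0.4942  0.1666 -0.3014  0.7959]
8.502119698614298 [ 0.4942  0.1666 -0.3014  0.7959]
8.502119698603758 [0.4942 0.1666 5.9818 0.7959]
8.50211969860343 [0.4942 0.1666 5.9818 0.7959]
8.502119698603192 [0.4942 0.1666 5.9818 0.7959]
[0.4942 0.1666 5.9818 0.7959] [342.7296  45.6018]
[[-0.5596 -1.0972]
 [-0.3437  1.8469]
 [ 1.8843 -1.2815]
 [ 0.2056  0.0066]
 [ 0.28    0.334 ]
 [-0.9693  1.4431]
 [ 0.8321  0.9151]
 [ 0.946  -1.0423]]
[[0.5371 0.1532 0.1391]
 [0.4942 0.1666 0.158 ]]
[0.9935 0.2349 0.783 ]
[ 0.2977 -0.513   0.5154]
```

```bash
cat > go.py <<'E'
from h import *
import sys
from scipy.spatial.transform import Rotation as Ro
np.set_printoptions(precision=2,suppress=True)
def plan(lx,z,ly=0):
    p=np.load("fit.npy");o=env.get_obs()
    R=Ro.from_euler("xyz",o["tool_rot"],degrees=True)
    T=world(p,[[lx,ly,z]])[0]; d=T-o["tool_pos"]
    Rt=Ro.from_euler("xyz",[-90,0,np.degrees(p[2])-360],degrees=True)
    print("t",o["time_s"],"pos",o["tool_pos"]*1000,o["tool_rot"],"F",o["force"])
    print("target",T*1000,"shift mm in tool",R.inv().apply(d)*1000,"rotvec",(R.inv()*Rt).as_rotvec(degrees=True))
if __name__=="__main__": plan(*map(float,sys.argv[1:]))
E
python3 go.py .0345 .22
```

```text
t 0.5 pos [195.1  620.03 222.54] [-90.    -0.    72.54] F [-0.6   0.34 -0.12]
target [527.11 156.34 220.  ] shift mm in tool [-342.7     2.56 -455.84] rotvec [ 0.   89.81  0.  ]
```

Call:
carry_out --targets '[[[-28, 0, -38], [0, 0, 0]], [[-28, 0, -38], [0, 0, 0]], [[-28, 0, -38], [0, 0, 0]], [[-28, 0, -38], [0, 0, 0]], [[-28, 0, -38], [0, 0, 0]], [[-28, 0, -38], [0, 0, 0]], [[-28, 0, -38], [0, 0, 0]], [[-28, 0, -38], [0, 0, 0]], [[-28, 0, -38], [0, 0, 0]], [[-28, 0, -38], [0, 0, 0]], [[-28, 0, -38], [0, 0, 0]], [[-28, 0, -38], [0, 0, 0]]]' --jaw 1

```text
time_s: 1.7
tool_pos: [0.5302, 0.1611, 0.223]
tool_rot: [-90.0, -0.1, 72.5]
force: [0.7, 0.8, 0.2]
grip_width: 0.0871
```

Call:
carry_out --targets '[[[0, 0, 0], [0, 8, 0]], [[0, 0, 0], [0, 8, 0]], [[0, 0, 0], [0, 8, 0]], [[0, 0, 0], [0, 8, 0]], [[0, 0, 0], [0, 8, 0]], [[0, 0, 0], [0, 8, 0]], [[0, 0, 0], [0, 8, 0]], [[0, 0, 0], [0, 8, 0]], [[0, 0, 0], [0, 8, 0]], [[0, 0, 0], [0, 8, 0]], [[0, 0, 0], [0, 8, 0]], [[0, 0, 0], [0, 1.8, 0]]]'

```text
time_s: 2.9
tool_pos: [0.5293, 0.1628, 0.2228]
tool_rot: [-90.0, -0.0, -17.5]
force: [-0.7, 0.5, -0.9]
grip_width: 0.0873
```

Call:
carry_out --targets '[[[0, 0, 0], [0, 0, 0]], [[0, 0, 0], [0, 0, 0]]]'

```text
time_s: 3.1
tool_pos: [0.5292, 0.1628, 0.2227]
tool_rot: [-90.0, -0.0, -17.2]
force: [-0.6, 0.3, -0.1]
grip_width: 0.0871
```

```bash
python3 go.py .0345 .22; python3 - <<'E'
from h import *
im=env.read_camera("wrist");cv2.imwrite("pics/w1.png",im[:,:,::-1])
E
```

```text
t 3.1 pos [529.22 162.78 222.66] [-89.99  -0.01 -17.2 ] F [-0.61  0.32 -0.1 ]
target [527.11 156.34 220.  ] shift mm in tool [-0.11  2.66 -6.78] rotvec [-0.01  0.07  0.01]
```

View pics/w1.png

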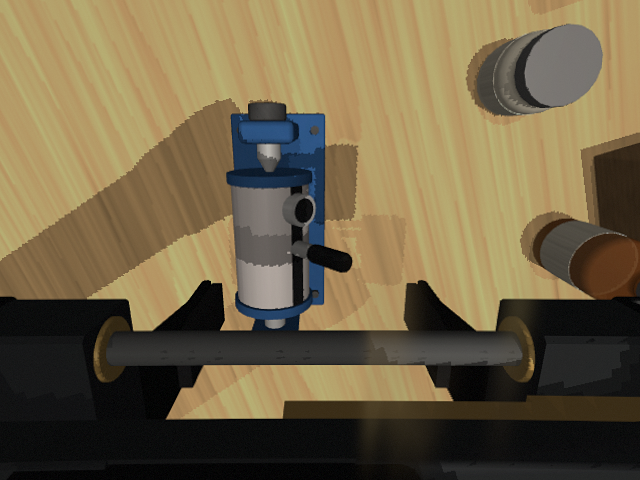

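```bash
cat >> h.py <<'E'
def wproj(P):
    from scipy.spatial.transform import Rotation as Ro
    c=env.get_calibration("wrist");o=env.get_obs();T=np.eye(4);T[:3,:3]=Ro.from_euler("xyz",o["tool_rot"],degrees=True).as_matrix();T[:3,3]=o["tool_pos"]
    M=np.linalg.inv(T@c["hand_eye"]);K=np.array([[c["fx"],0,c["cx"]],[0,c["fy"],c["cy"]],[0,0,1.]])
    return cv2.projectPoints(np.asarray(P,float).reshape(-1,1,3),cv2.Rodrigues(M[:3,:3])[0],M[:3,3],K,c["D"])[0][:,0]
E
python3 - <<'E'
from h import *
p=np.load("fit.npy");a=p[3]
print(wproj(world(p,[rad(a,.08,0),rad(a,.04,0),rad(a,.038,.03),[.045,.1,.014],[-.045,.1,.014],[.045,-.1,.014]])))
E
```

```text
[[346.94401154 263.54116849]
 [305.26650848 250.3416398 ]
 [303.06413872 210.33595034]
 [324.60371777 113.22276677]
 [229.06616145 113.04595996]
 [323.01870923 305.32901342]]
```

Call:
carry_out --targets '[[[0, 0, -7], [0, 0, 0]], [[0, 20, 0], [0, 0, 0]], [[0, 20, 0], [0, 0, 0]], [[0, 20, 0], [0, 0, 0]], [[0, 15, 0], [0, 0, 0]], [[0, 10, 0], [0, 0, 0]], [[0, 0, 0], [0, 0, 0]], [[0, 0, 0], [0, 0, 0]]]'

```text
time_s: 3.95
tool_pos: [0.5276, 0.1561, 0.1381]
tool_rot: [-90.0, -0.0, -17.3]
force: [-0.5, -0.1, 1.6]
grip_width: 0.0866
```

```bash
python3 go.py -.0365 .138; python3 - <<'E'
from h import *
im=env.read_camera("side");cv2.imwrite("pics/s2.png",cv2.resize(im[100:300,170:400,::-1],None,fx=3,fy=3))
E
```

```text
t 3.95 pos [527.56 156.06 138.07] [-89.98  -0.03 -17.26] F [-0.49 -0.1   1.6 ]
target [459.31 177.42 138.  ] shift mm in tool [-71.52   0.03   0.14] rotvec [-0.02  0.01  0.03]
```

View pics/s2.png

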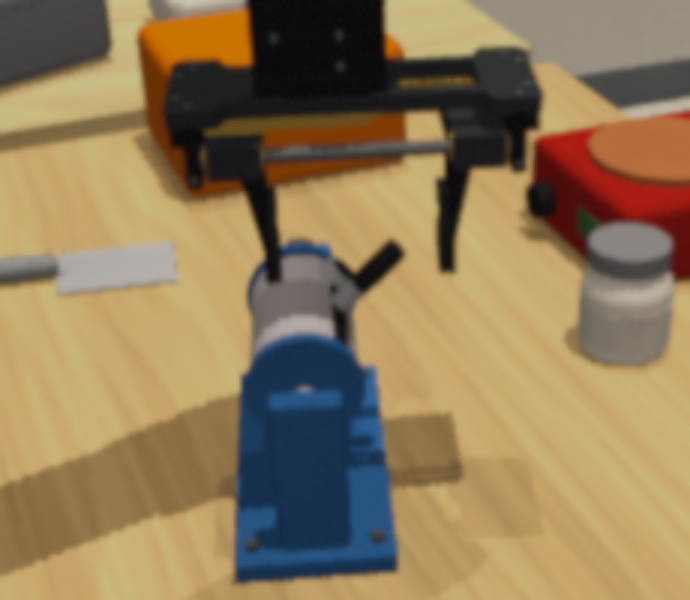

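The side picture shows the open fingers either side of the pin, which ends at about (395,248), with the outer finger at (450,265). Next I'll push along the tool's -x.

Call:
carry_out --targets '[[[-8, 0, 0], [0, 0, 0]], [[-8, 0, 0], [0, 0, 0]], [[-7, 0, 0], [0, 0, 0]], [[-7, 0, 0], [0, 0, 0]], [[-7, 0, 0], [0, 0, 0]], [[-6, 0, 0], [0, 0, 0]], [[-6, 0, 0], [0, 0, 0]], [[-6, 0, 0], [0, 0, 0]], [[-6, 0, 0], [0, 0, 0]], [[-5, 0, 0], [0, 0, 0]], [[-3, 0, 0], [0, 0, 0]], [[0, 0, 0], [0, 0, 0]]]'

```text
time_s: 5.2
tool_pos: [0.4602, 0.1767, 0.1371]
tool_rot: [-90.0, 0.1, -17.2]
force: [-0.0, 0.2, -0.2]
grip_width: 0.0867
```

```bash
python3 go.py -.0365 .138; python3 - <<'E'
from h import *
im=env.read_camera("side");cv2.imwrite("pics/s3.png",cv2.resize(im[100:300,170:400,::-1],None,fx=3,fy=3))
E
```

```text
t 5.2 pos [460.19 176.69 137.12] [-90.04   0.09 -17.23] F [-0.02  0.24 -0.23]
target [459.31 177.42 138.  ] shift mm in tool [-1.07 -0.88  0.43] rotvec [ 0.04  0.04 -0.09]
```

View pics/s3.png

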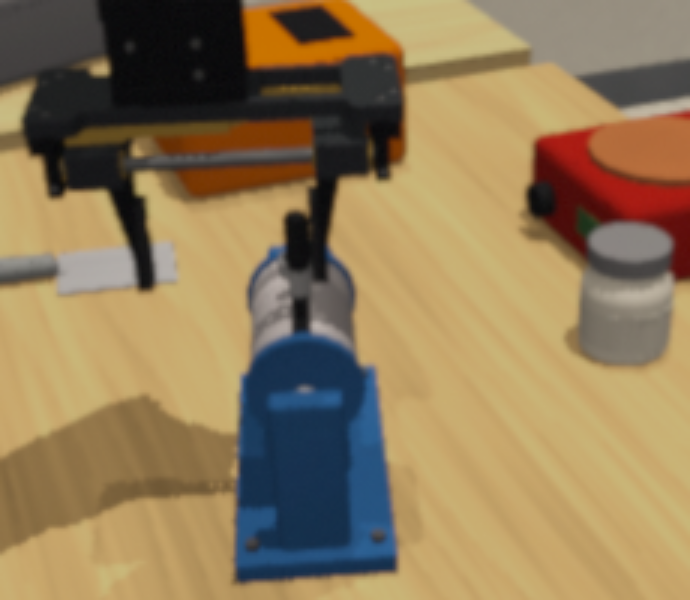

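The pin, from (297,215) to (300,290), looks upright. I'll back the finger off, lift and measure.

Call:
carry_out --targets '[[[8, 0, 0], [0, 0, 0]], [[8, 0, 0], [0, 0, 0]], [[8, 0, 0], [0, 0, 0]], [[0, -15, 0], [0, 0, 0]], [[0, -25, 0], [0, 0, 0]], [[0, -30, 0], [0, 0, 0]], [[0, -30, 0], [0, 0, 0]], [[0, 0, 0], [0, 0, 0]], [[0, 0, 0], [0, 0, 0]]]'

```text
time_s: 6.15
tool_pos: [0.485, 0.1692, 0.2379]
tool_rot: [-90.0, -0.0, -17.3]
force: [-0.3, -0.3, -0.9]
grip_width: 0.0871
```

```bash
python3 - <<'E'
from h import *
p=np.load("fit.npy");print(env.get_obs()["tool_pos"],env.get_obs()["force"])
for n in["scene","side","wrist"]:
    im=env.read_camera(n)[:,:,::-1].copy();g=proj if n!="wrist" else wproj
    q={a:g(world(p,[rad(np.radians(a),.08,0),rad(np.radians(a),.045,0),rad(np.radians(a),.038,.03)])) for a in(-11,0,11)}
    print(n,{a:v.round(1).tolist() for a,v in q.items()})
    x0,y0=np.clip(q[0][0].astype(int)-[60,50],0,None);s=5
    im=cv2.resize(im[y0:y0+110,x0:x0+130],None,fx=s,fy=s,interpolation=cv2.INTER_CUBIC)
    for a,col in((-11,(0,0,255)),(0,(0,255,0)),(11,(255,0,255))):
        for u in q[a]: cv2.circle(im,tuple(int(v) for v in (u-[x0,y0]+.5)*s),4,col,1)
    cv2.imwrite(f"pics/{n}4.png",im)
E
```

```text
[0.48497    0.16915619 0.2378685 ] [-0.29727079 -0.25427245 -0.85043153]Traceback (most recent call last):
  File "<stdin>", line 5, in <module>
TypeError: proj() missing 1 required positional argument: 'P'
```

```bash
python3 - <<'E'
from h import *
p=np.load("fit.npy")
for n in["scene","side","wrist"]:
    im=env.read_camera(n)[:,:,::-1].copy();g=(lambda P:proj(n,P)) if n!="wrist" else wproj
    q={a:g(world(p,[rad(np.radians(a),.08,0),rad(np.radians(a),.045,0),rad(np.radians(a),.038,.03)])) for a in(-11,0,11)}
    print(n,{a:v.round(1).tolist() for a,v in q.items()})
    x0,y0=np.clip(q[0][0].astype(int)-[60,50],0,None);s=5
    im=cv2.resize(im[y0:y0+110,x0:x0+130],None,fx=s,fy=s,interpolation=cv2.INTER_CUBIC)
    for a,col in((-11,(0,0,255)),(0,(0,255,0)),(11,(255,0,255))):
        for u in q[a]: cv2.circle(im,tuple(int(v) for v in (u-[x0,y0]+.5)*s),4,col,1)
    cv2.imwrite(f"pics/{n}4.png",im)
E
```

```text
scene {-11: [[414.6, 231.7], [408.6, 246.8], [421.9, 259.9]], 0: [[409.1, 236.4], [405.6, 249.5], [419.4, 262.2]], 11: [[403.2, 242.4], [402.4, 252.8], [416.7, 265.1]]}
side {-11: [[258.2, 172.0], [263.7, 190.4], [264.7, 185.7]], 0: [[267.5, 170.7], [268.8, 189.7], [268.9, 185.1]], 11: [[276.9, 171.0], [274.0, 189.8], [273.1, 185.2]]}
wrist {-11: [[306.4, 257.1], [316.6, 241.4], [318.5, 198.9]], 0: [[330.3, 257.9], [328.4, 241.7], [328.5, 199.1]], 11: [[354.1, 257.1], [340.2, 241.3], [338.5, 198.9]]}
```

View pics/scene4.png

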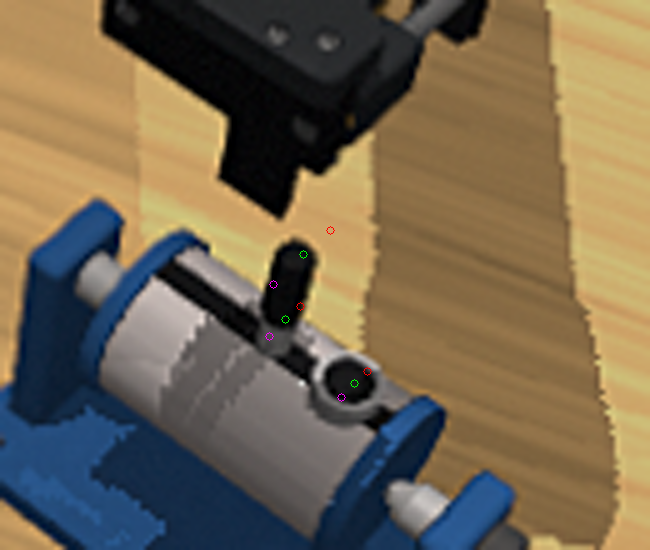

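View pics/side4.png

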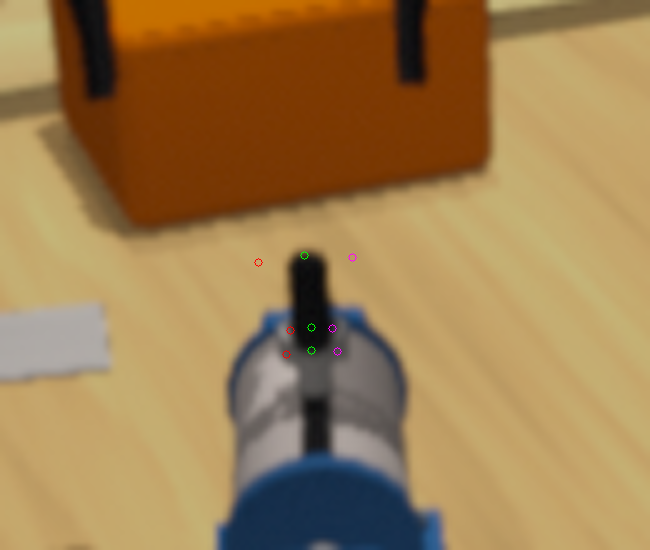

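View pics/wrist4.png

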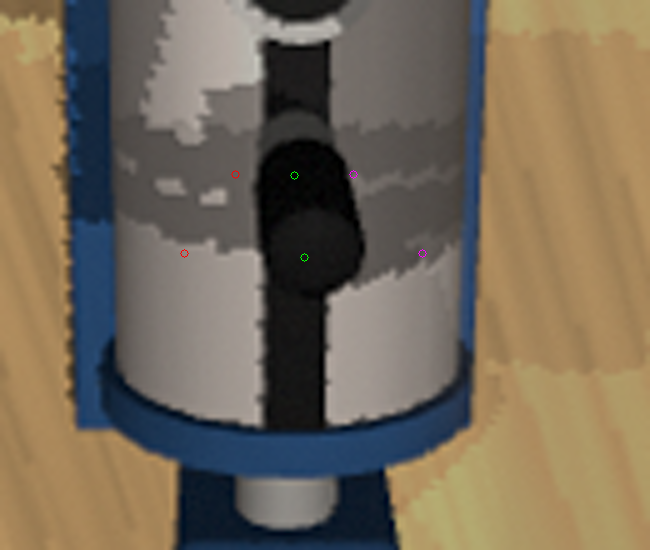

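All three pictures put the pin within about 1–3° of upright. In the wrist view the pin end is near (315,252) in the crop against (305,257) predicted for 0°, and 11° would be at (422,253). The port and mark line are on top with it, and the fingers are clear.

```bash
python3 - <<'E'
from h import *
print(env.get_obs()["time_s"]);print(env.sign_off())
E
```

```text
6.35
the job is handed in; nothing more can be done
None
```

The blue drum now has its pin, mark line and loading port facing up, about 1–3° towards +x against the 11° allowed. I handed the job in at 6.35 s of the 32 s limit, and no verdict is reported.

- **How it was done:** I found the blue feeder from the scene and side pictures, and the wrist picture agreed to within a few pixels. The pin started at about 46°. I set the open fingers either side of it, pushed it upright with the outer finger, then backed off and lifted to about 238 mm.
- **Last checks:** After release, the scene, side and wrist pictures all showed the pin near upright. The wrist picture gave about 1° and the scene picture about 2–3°. The gripper was clear of everything, with force readings under 1 N.
- **Not measured:** I did not measure the yellow drum again at the end. The arm never went near it.

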